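Open the blue touch-latch cupboard

ROBOT

A 6-joint arm with a two-finger parallel gripper is mounted at the origin on a cart in front of the work surface, level with it; the furniture and walls round the work are solid. World frame = base frame: x ahead of the robot, y to its left, z up, the work surface at z = 0. Lengths are in mm, angles in rad, forces in N, time in s.
With the tool pointing down it reaches from about 300 to 875 mm from the base axis. Payload 6.4 kg.
Tool frame: the origin (TCP) lies on the centre line of the jaws, within the pads' length; the fingertips stand 19 mm ahead of it and the grasp point (between the pads) is the TCP (env.nose_length is the z of the fingertips in the tool frame, in mm); z points along the fingers, y is the direction in which the jaws open and shut (so a half turn about z gives the same grasp; the last joint's range is limited). The gripper opens to 88 mm and grips with 3 to 60 N. Pads are 18 mm wide; open, the fingers measure 123 mm over their backs; the gripper's body (75 mm by 187 mm) begins 45 mm behind the grasp point.
Start: joints at [-1.474, 0.181, 1.607, -0, 1.354, -0.206], TCP at [171.478, -548.85, 257.714] pointing down, gripper open.
Joint ranges: [-2.99, 2.99], [-0.89, 2.07], [0.3, 2.58], [-1.14, 4.28], [0, 2.63], [-3.12, 3.12]. Speed limits (rad/s): [2.57, 2.57, 3.01, 3.14, 3.14, 3.14].

INTERFACE

Orientations are given as a 3x3 rotation matrix whose columns are the frame's x, y, z axes.
In Python, from rig import sense, vision, order, env gives the robot as it stands. The module is installed in compiled form; this text tells all that it offers.
- The arm moves only by the tool apply_moves, never from a script. Its argument "targets" is a list of rows, each an object of numbers: "x", "y", "z": the shift along the tool's x, y, z in cm; "ax", "ay", "az": the turn, a rotation vector about the tool's x, y, z in degrees; "gripper": the closure, from 0 (fully open) to 1 (shut). In form: [{"x": .., "y": .., "z": .., "ax": .., "ay": .., "az": .., "gripper": ..}, ...]. A call has 1 to 5 rows; each row is the pose to reach, as a shift and turn from the pose commanded when the call began, along the tool's axes at that moment; what a row does not reach only later rows make up. A row lasts 1/10 s, in which the tool goes at most 50 mm and 8.59 degrees, less where a joint would pass 70% of its speed; a pose out of reach is approached as far as the arm can. A call with a gripper value outside its range is refused whole. The fingers move at their own pace and stop on an object; "newtons" is the grip in N (left out, the last holds). Time passes only in rows, so rows that repeat a pose let the fingers close. It gives the time, the measured TCP pose, the force and the opening at its end, in the units of the state.
- sense(): the state, without advancing time (a new reading comes with each control period).
- vision.capture(name): name is "scene" or "top" or "wrist"; returns the picture (384x512x3 uint8, blue, green, red); there is no depth.
- vision.get_calibration(name): a dict with "mtx" (3x3 intrinsics, pixels), "T" (4x4, takes a point from camera to world coordinates); the wrist camera has in their place "tool_from_camera" (4x4, takes a point from camera to tool coordinates, whose origin is the TCP and whose axes are the flange's). Camera axes: x right, y down, z forward; pixel columns grow to the right and rows downward; lengths in mm; the calibration is good to about 2 mm. A picture is of the moment at which its call begins: read the wrist's pose just before it. get_calibration takes no time and is no camera call.
- order.job_done(): hands the job in, once; it reports no verdict.
The state is a dict: "clock": time; "joint_positions": joint angles; "joint_velocities": joint speeds; "joint_efforts": joint torques, N m; "position": TCP position; "eef_rot": TCP orientation; "force": force on the tool from outside, world axes, zero at the start; "moment": the same for the moment, N m; "finger_gap": opening from 0.0 (shut) to 1.0 (fully open).
Only numpy, scipy, OpenCV 4.12 (cv2) and the standard library are available. Lean on these libraries where they do the work, as an engineer would, in place of code of your own. Each camera call takes 0.05 s, during which the arm holds its last target. There are 200 camera calls.

TASK

Open the blue cupboard: press its door in with the fingertips near the free edge until the catch lets go, then take the fingers away so that the spring swings the door ajar by itself. Then put the fingertips behind the door and push it wide open, to about a right angle or further, and move clear. Use no more than gentle force, grasp nothing, and leave the yellow door shut and the bowl, tin and mug where they stand.

Things in the scene. Friction and masses are not known exactly. Their poses are not given: they have to be found in the camera images.
- blue_cupboard: small white cupboard fixed on the counter with a blue door, the one to open; carcass 170 wide (y) x 150 deep (x) x 200 mm high. Origin: underside, middle of the carcass's front edge; x points into the cupboard, z up. Door: flat handleless panel, 166 wide, 8 to 200 mm above the counter, 14 thick; shut, its inner face is 7 mm before the carcass, its outer face 21 mm.
- blue_door (a joint): door angle (rad): 0 shut and latched, positive open toward the robot, stop at 1.75; vertical hinge at the left (+y), free edge right. Push-to-open: pressed in to about -0.03 (stop -0.045) the catch lets go; unobstructed, a spring then swings it to about 0.5 within 1 s (free edge 80 mm out). From there on no spring, slight friction (0.04 N m): it stays where left. The catch works once.
- blue_press (a point): press mark on the blue door: centre of a 20 mm steel disc on its outer face, 131 mm from the hinge, 30 mm below the door's top edge; the catch lets go when it is pressed in about 4 mm, with about 3 N (stop at 6 mm). Moves with the door, axes the door's: x from the outer to the inner face, y from free edge to hinge.
- blue_hinge (a point): point on the hinge axis of the blue door (at the door's inner face), at the height of the carcass's top, 200 mm above the counter; axes as the cupboard's.
- yellow_cupboard: small white cupboard fixed on the counter with a yellow door, to be left shut; carcass 170 wide (y) x 150 deep (x) x 200 mm high. Origin: underside, middle of the carcass's front edge; x points into the cupboard, z up. Door: flat handleless panel, 166 wide, 8 to 200 mm above the counter, 14 thick; shut, its inner face is 7 mm before the carcass, its outer face 21 mm.
- yellow_door (a joint): door angle (rad): 0 shut and latched, positive open toward the robot, stop at 1.75; vertical hinge at the left (+y), free edge right. Push-to-open: pressed in to about -0.03 (stop -0.045) the catch lets go; unobstructed, a spring then swings it to about 0.5 within 1 s (free edge 80 mm out). From there on no spring, slight friction (0.04 N m): it stays where left. The catch works once.
- yellow_press (a point): press mark on the yellow door: centre of a 20 mm steel disc on its outer face, 131 mm from the hinge, 30 mm below the door's top edge; the catch lets go when it is pressed in about 4 mm, with about 3 N (stop at 6 mm). Moves with the door, axes the door's: x from the outer to the inner face, y from free edge to hinge.
- yellow_hinge (a point): point on the hinge axis of the yellow door (at the door's inner face), at the height of the carcass's top, 200 mm above the counter; axes as the cupboard's.
- blue_back (a point): point on the back (inner) face of the blue door right behind the press mark. The upper 60 mm of the back is bare; the catch's steel hook stands 40 mm out of the back near the free edge, at half height.
- sugar_bowl_by: bystander: glass sugar bowl, 77 mm wide, 54 mm high; origin at the centre of its underside
- creamer_by: bystander: white tin with blue lid, 55 mm wide, 82 mm high; origin at the centre of its underside
- blue_mug_by: bystander: pale blue mug right of the cupboards, 85 x 117 mm with its handle, 96 mm high; origin at the centre of its underside

How it is judged:
By the outcome, as a careful person would: the job done as asked, in the order asked, and still so for the second after the job is handed in, with the robot touching nothing.
It also fails if it takes over 54 s, if anything falls off the work surface, if the arm or the gripper's body presses on something with over 40 N, if the wrist force passes 120 N, or if a joint passes its speed limit or range.

## Working session

There is one attempt and no reset: what is moved stays moved. The work goes in short steps, Python scripts to look and compute and a tool call to move; the robot and the scene stay as the last step left them, time stands still between calls to the robot, and variables do not carry over. Pictures are saved under pics/ and viewed, about 8 in all and at most 12, crops included, and the job is handed in when it is done.

Besides the shell and the picture viewer there is one more tool, called after "Call:" as name([rows], argument=value, ...), one row to a line, values as JSON. apply_moves: Moves the arm, as the interface text tells. Its arguments: {"type":"object","properties":{"targets":{"type":"array"},"newtons":{"type":"number"}},"required":["targets"]}

```bash
mkdir -p pics; python3 - <<'E'
from rig import sense, vision, env
import cv2,numpy as np
np.set_printoptions(precision=3,suppress=True)
s=sense();print(s['clock'],s['position'],s['eef_rot'],s['force'],env.nose_length)
for n in('scene','top'):
    cv2.imwrite(f'pics/{n}0.png',vision.capture(n)); c=vision.get_calibration(n);print(n,c['mtx'],c['T'])
print(vision.get_calibration('wrist'))
E
```

```text
0.0 [ 171.423 -548.341  256.84 ] [[ 0.955  0.298 -0.   ]
 [ 0.298 -0.955  0.002]
 [ 0.    -0.002 -1.   ]] [-0.526  0.022  0.27 ] 19.0
scene [[421.957   0.    257.472]
 [  0.    421.957 181.639]
 [  0.      0.      1.   ]] [[  -0.542   -0.647    0.536 -240.205]
 [  -0.841    0.417   -0.346  536.713]
 [   0.001   -0.638   -0.77  1221.588]
 [   0.       0.       0.       1.   ]]
top [[485.823   0.    259.847]
 [  0.    485.823 188.751]
 [  0.      0.      1.   ]] [[  -0.003   -0.998    0.055  455.097]
 [  -1.       0.003   -0.009   38.96 ]
 [   0.009   -0.055   -0.998 1550.835]
 [   0.       0.       0.       1.   ]]
{'mtx': array([[328.912,   0.   , 256.049],
       [  0.   , 328.912, 191.29 ],
       [  0.   ,   0.   ,   1.   ]]), 'tool_from_camera': array([[  -0.001,   -0.966,   -0.26 ,   67.023],
       [   1.   ,   -0.001,   -0.001,   -0.978],
       [   0.001,   -0.26 ,    0.966, -127.613],
       [   0.   ,    0.   ,    0.   ,    1.   ]])}
```

View pics/scene0.png

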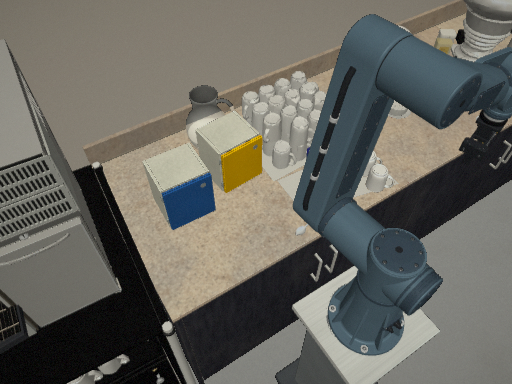

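View pics/top0.png

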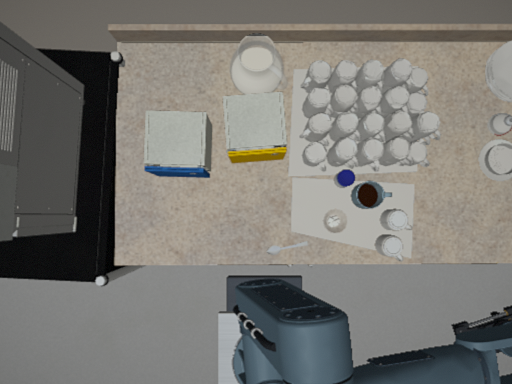

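The scene view shows the blue cupboard at about (180,190) and the yellow one at (230,150). In the top view the blue door's top edge runs (146,172) to (210,174), with the tin (345,178), bowl (335,220) and mug (368,195) to the right. I'll enlarge both.

```bash
python3 - <<'E'
import cv2,numpy as np
a=cv2.imread('pics/top0.png')[100:190,135:295];b=cv2.imread('pics/scene0.png')[130:240,135:275]
a=cv2.resize(a,None,fx=5,fy=5,interpolation=cv2.INTER_CUBIC)
cv2.imwrite('pics/topc.png',a)
b=cv2.resize(b,None,fx=5,fy=5,interpolation=cv2.INTER_CUBIC)
cv2.imwrite('pics/scenec.png',b)
E
```

```text
(no output)
```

View pics/topc.png

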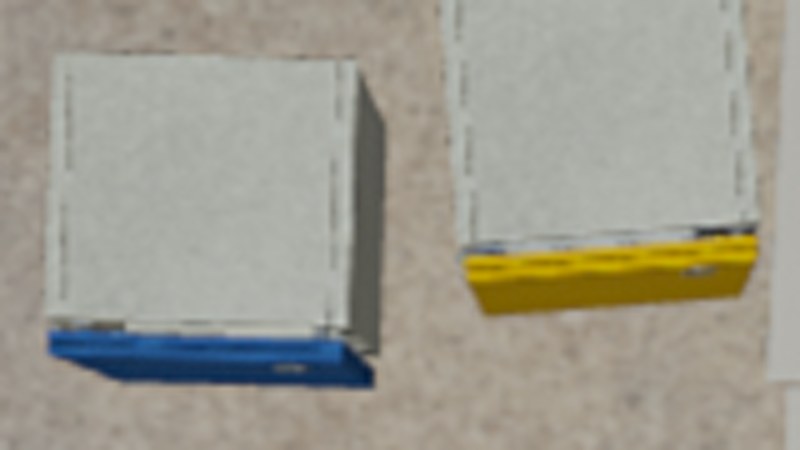

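View pics/scenec.png

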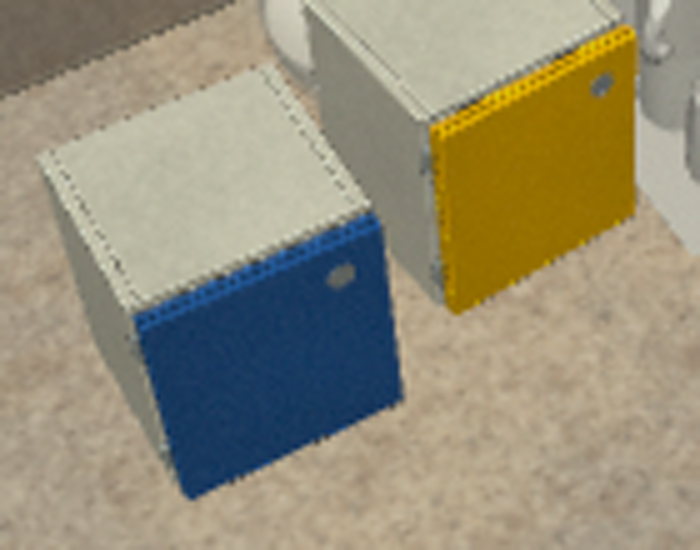

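The top crop shows the blue door's top outer edge from (50,352) to (345,360) and the disc at (290,368). In the scene crop the disc is at (341,275), the outer bottom corners are (192,497) and (403,402), and the outer top corners are about (140,328) and (380,225). I'll fit both cupboard poses.

```bash
cat > h.py <<'E'
import numpy as np
from rig import vision,sense
from scipy.optimize import least_squares
np.set_printoptions(precision=2,suppress=True)
C={n:vision.get_calibration(n) for n in('top','scene')}
def proj(n,P):
    T=np.linalg.inv(C[n]['T']);p=(T[:3,:3]@np.array(P).T).T+T[:3,3];p=p@C[n]['mtx'].T;return p[:,:2]/p[:,2:]
def world(n,uv,z):
    c=C[n];d=c['T'][:3,:3]@np.linalg.solve(c['mtx'],[*uv,1]);o=c['T'][:3,3];return o+d*(z-o[2])/d[2]
def place(q,L):
    c,s=np.cos(q[2]),np.sin(q[2]);L=np.array(L,float);return np.c_[q[0]+c*L[:,0]-s*L[:,1],q[1]+s*L[:,0]+c*L[:,1],L[:,2]]
E
cat > fit.py <<'E'
from h import *
tc=lambda l:[[(u+.5)/5-.5+135,(v+.5)/5-.5+100] for u,v in l]
sc=lambda l:[[(u+.5)/5-.5+135,(v+.5)/5-.5+130] for u,v in l]
D=dict(
blue=dict(top=([[150,85,200],[150,-85,200],[-21,83,200],[-21,-83,200],[-21,-83,8],[-21,-48,170]],tc([(52,57),(354,62),(50,354),(345,360),(374,387),(290,368)])),
 scene=([[-21,83,200],[-21,-83,200],[-21,83,8],[-21,-83,8],[-21,-48,170],[150,85,200]],sc([(140,328),(380,225),(192,497),(403,402),(341,275),(42,158)]))),
yellow=dict(top=([[-21,83,200],[-21,-83,200],[-21,83,8],[-21,-83,8],[-21,-48,170]],tc([(467,275),(757,256),(490,314),(740,295),(698,271)])),
 scene=([[-21,83,200],[-21,-83,200],[-21,83,8],[-21,-83,8],[-21,-48,170]],sc([(435,138),(634,38),(457,313),(634,216),(602,85)]))))
for k,d in D.items():
    f=lambda q:np.concatenate([(proj(n,place(q,L))-np.array(U)).ravel() for n,(L,U) in d.items()])
    r=least_squares(f,[700,200,0],loss='soft_l1',x_scale=[100,100,.1]);print(k,r.x);print(f(r.x).reshape(-1,2).tolist() and np.round(f(r.x).reshape(-1,2),1).tolist())
    print(place(r.x,[[-21,-48,170],[-7,-48,170],[-7,83,200],[-21,-83,200],[150,-85,200],[150,85,200]]))
for n,uv,z in(('tin',(345,178),82),('bowl',(335,220),54),('mug',(368,195),96)):print(n,world('top',uv,z))
E
python3 fit.py
```

```text
blue [599.2  266.71  -0.03]
[[0.1, -1.1], [0.4, -0.6], [-0.9, 0.3], [-0.3, 0.4], [0.4, 0.4], [-0.4, -0.5], [0.7, 0.5], [1.0, -0.3], [-0.1, 1.2], [0.9, -0.4], [-0.2, 0.1], [-1.1, -0.5]]
[[577.01 219.25 170.  ]
 [591.   218.9  170.  ]
 [594.28 349.86 200.  ]
 [576.13 184.26 200.  ]
 [747.02 177.97 200.  ]
 [751.29 347.92 200.  ]]
yellow [650.24  35.87   0.06]
[[-0.7, 0.2], [0.6, 0.3], [-1.8, -0.1], [0.2, 0.4], [-0.5, -0.6], [0.7, -0.5], [1.1, -1.3], [-0.4, 0.4], [0.6, -0.5], [-0.6, -0.3]]
[[632.22 -13.32 170.  ]
 [646.19 -12.46 170.  ]
 [638.16 118.29 200.  ]
 [634.37 -48.26 200.  ]
 [805.17 -39.77 200.  ]
 [794.74 129.91 200.  ]]
tin [ 567.4  -232.79   82.  ]
bowl [ 439.96 -205.44   54.  ]
mug [ 514.95 -298.71   96.  ]
```

```bash
cat > go.py <<'E'
# usage: go.py tipx tipy tipz yaw_deg tilt_deg -> tool shift for that fingertip pose
import sys
from h import *
from scipy.spatial.transform import Rotation as Ro
def shift(tip,yaw,tilt,s=None):
    s=s or sense();R0=np.array(s['eef_rot'])
    R=(Ro.from_euler('z',yaw,degrees=True)*Ro.from_euler('y',-tilt,degrees=True)).as_matrix()@np.diag([1,-1,-1.])
    t=np.array(tip)-19*R[:,2]
    return R0.T@(t-s['position'])/10, Ro.from_matrix(R0.T@R).as_rotvec(degrees=True)
if __name__=='__main__':
    a=[float(v) for v in sys.argv[1:]]
    for i in range(0,len(a),5): print(*shift(a[i:i+3],a[i+3],a[i+4]))
E
python3 go.py 485 215 200 -1.5 45  485 215 170 -1.5 45
```

```text
[ 51.42 -63.95   4.46] [-7.48 44.58 17.83]
[ 51.42 -63.94   7.46] [-7.48 44.58 17.83]
```

Call:
apply_moves([
  {"x":51.4,"y":-63.9,"z":4.4,"ax":-7.5,"ay":44.6,"az":17.8,"gripper":1},
  {"x":51.4,"y":-63.9,"z":4.4,"ax":-7.5,"ay":44.6,"az":17.8,"gripper":1},
  {"x":51.4,"y":-63.9,"z":4.4,"ax":-7.5,"ay":44.6,"az":17.8,"gripper":1},
  {"x":51.4,"y":-63.9,"z":4.4,"ax":-7.5,"ay":44.6,"az":17.8,"gripper":1},
  {"x":51.4,"y":-63.9,"z":4.4,"ax":-7.5,"ay":44.6,"az":17.8,"gripper":1},
], newtons=10)

```text
clock: 0.6
position: [263.7, -315.2, 244.3]
eef_rot: [[0.764, 0.009, 0.645], [0.017, -1.0, -0.006], [0.645, 0.015, -0.764]]
force: [-1.5, 1.1, 0.5]
finger_gap: 0.572
```

```bash
python3 go.py 485 215 200 -1.5 45; python3 -c "
from h import *
s=sense();print(s['clock'],s['position'],s['joint_positions'],s['force'])"
```

```text
[ 14.78 -52.91  15.45] [-0.71  4.83  2.07]
0.6 [ 263.67 -315.21  244.35] [-1.71 -0.36  2.28  0.71  1.39 -0.35] [-1.48  1.13  0.53]
```

Call:
apply_moves([
  {"x":14.8,"y":-52.9,"z":15.4,"ax":-0.7,"ay":4.8,"az":2.1,"gripper":1},
  {"x":14.8,"y":-52.9,"z":15.4,"ax":-0.7,"ay":4.8,"az":2.1,"gripper":1},
  {"x":14.8,"y":-52.9,"z":15.4,"ax":-0.7,"ay":4.8,"az":2.1,"gripper":1},
  {"x":14.8,"y":-52.9,"z":15.4,"ax":-0.7,"ay":4.8,"az":2.1,"gripper":1},
  {"x":14.8,"y":-52.9,"z":15.4,"ax":-0.7,"ay":4.8,"az":2.1,"gripper":1},
])

```text
clock: 1.1
position: [365.7, -117.6, 234.7]
eef_rot: [[0.719, -0.023, 0.694], [-0.021, -1.0, -0.012], [0.694, -0.006, -0.72]]
force: [0.7, -0.2, -0.9]
finger_gap: 0.114
```

```bash
python3 go.py 485 215 200 -1.5 45; python3 -c "
from h import *
s=sense();print(s['clock'],s['position'],s['joint_positions'],s['force'])"
```

```text
[  5.44 -33.52   8.48] [-0.35  1.02 -0.12]
1.1 [ 365.75 -117.55  234.72] [-1.25 -0.89  2.58  0.76  1.25  0.18] [ 0.73 -0.18 -0.94]
```

Call:
apply_moves([
  {"x":5.4,"y":-5,"z":8.5,"gripper":1},
  {"x":5.4,"y":-10,"z":8.5,"gripper":1},
  {"x":5.4,"y":-33.5,"z":8.5,"ay":1,"gripper":1},
  {"x":5.4,"y":-33.5,"z":8.5,"ay":1,"gripper":1},
  {"x":5.4,"y":-33.5,"z":8.5,"ay":1,"gripper":1},
])

```text
schema error: expected keys x, y, z, ax, ay, az, gripper
```

```bash
python3 go.py 485 219 170 -1.5 45; python3 -c "
from h import *
s=sense();print(s['clock'],s['position'],s['joint_positions'],s['force'])"
```

```text
[  3.35 -33.9   10.63] [-0.35  1.02 -0.12]
1.1 [ 365.75 -117.55  234.72] [-1.25 -0.89  2.58  0.76  1.25  0.18] [ 0.73 -0.18 -0.94]
```

Call:
apply_moves([
  {"x":5.4,"y":-5,"z":8.5,"ax":0,"ay":0,"az":0,"gripper":1},
  {"x":5.4,"y":-10,"z":8.5,"ax":0,"ay":0,"az":0,"gripper":1},
  {"x":5.4,"y":-33.5,"z":8.5,"ax":0,"ay":1,"az":0,"gripper":1},
  {"x":5.4,"y":-33.5,"z":8.5,"ax":0,"ay":1,"az":0,"gripper":1},
  {"x":5.4,"y":-33.5,"z":8.5,"ax":0,"ay":1,"az":0,"gripper":1},
])

```text
clock: 1.6
position: [437.0, 36.9, 217.0]
eef_rot: [[0.712, -0.023, 0.702], [-0.02, -1.0, -0.012], [0.702, -0.005, -0.712]]
force: [-0.3, -0.4, -0.8]
finger_gap: 0.003
```

```bash
python3 go.py 500 219 170 -1.5 45; python3 -c "
from h import *
s=sense();print(s['clock'],s['position'],s['joint_positions'],s['force'])"
```

```text
[  0.82 -18.34   5.64] [-0.34  0.43 -0.06]
1.6 [436.99  36.86 216.98] [-0.35 -0.63  2.52  0.46  0.55  0.94] [-0.31 -0.37 -0.77]
```

Call:
apply_moves([
  {"x":0.8,"y":-18.3,"z":5.6,"ax":0,"ay":0.4,"az":0,"gripper":1},
  {"x":0.8,"y":-18.3,"z":5.6,"ax":0,"ay":0.4,"az":0,"gripper":1},
  {"x":0.8,"y":-18.3,"z":5.6,"ax":0,"ay":0.4,"az":0,"gripper":1},
  {"x":0.8,"y":-18.3,"z":5.6,"ax":0,"ay":0.4,"az":0,"gripper":1},
  {"x":0.8,"y":-18.3,"z":5.6,"ax":0,"ay":0.4,"az":0,"gripper":1},
])

```text
clock: 2.1
position: [467.2, 143.6, 193.0]
eef_rot: [[0.716, -0.034, 0.697], [-0.023, -0.999, -0.024], [0.697, 0.001, -0.717]]
force: [0.9, -1.8, -0.5]
finger_gap: 0.007
```

```bash
python3 go.py 500 219 170 -1.5 45 560 219 170 -1.5 45;  python3 - <<'E'
from h import *
import cv2
s=sense();print(s['clock'],s['position'],s['joint_positions'],s['force'])
a=vision.capture('wrist');R=np.array(s['eef_rot']);w=vision.get_calibration('wrist');T=w['tool_from_camera']
for P in ([577,219,170],[576.1,184.3,200]):
    p=R.T@(np.array(P)-s['position']);p=T[:3,:3].T@(p-T[:3,3]);p=w['mtx']@p;print('expect',p[:2]/p[2])
cv2.imwrite('pics/w1.png',a)
E
```

```text
[ 0.54 -7.63  1.85] [ 0.36  0.78 -0.25]
[ 4.84 -7.84  6.03] [ 0.36  0.78 -0.25]
2.1 [467.24 143.63 192.99] [ 0.12 -0.28  2.38 -0.37  0.3   2.04] [ 0.89 -1.8  -0.5 ]
expect [135.41 112.94]
expect [179.78  75.81]
```

View pics/w1.png

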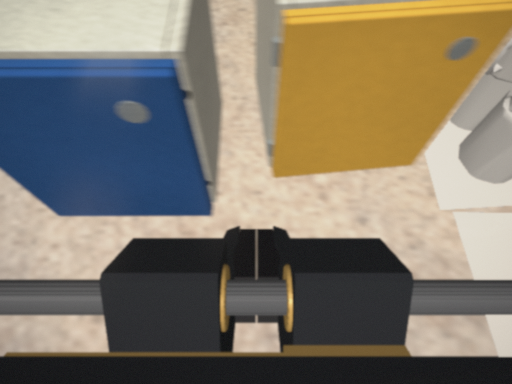

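The wrist view shows the blue disc at (132,111), against a predicted (135,113), so the fit holds. The fingers are shut, at (257,290). Joint 5 is close to 0, so I'll reduce the tilt to 30°.

```bash
python3 go.py 510 219 168 -1.5 30 555 219 168 -1.5 30
```

```text
[ 1.54 -7.55  2.71] [  0.27 -14.27  -0.51]
[ 4.76 -7.71  5.85] [  0.27 -14.27  -0.51]
```

Call:
apply_moves([
  {"x":1.5,"y":-3,"z":2.7,"ax":0.3,"ay":-8,"az":-0.5,"gripper":1},
  {"x":1.5,"y":-7.5,"z":2.7,"ax":0.3,"ay":-14.3,"az":-0.5,"gripper":1},
  {"x":1.5,"y":-7.5,"z":2.7,"ax":0.3,"ay":-14.3,"az":-0.5,"gripper":1},
  {"x":4.8,"y":-7.7,"z":5.8,"ax":0.3,"ay":-14.3,"az":-0.5,"gripper":1},
  {"x":4.8,"y":-7.7,"z":5.8,"ax":0.3,"ay":-14.3,"az":-0.5,"gripper":1},
])

```text
clock: 2.65
position: [547.9, 216.3, 185.2]
eef_rot: [[0.866, -0.024, 0.5], [-0.02, -1.0, -0.014], [0.5, 0.002, -0.866]]
force: [-0.8, -0.0, 0.3]
finger_gap: 0.008
```

```bash
python3 go.py 567 219 168 -1.5 30 574 219 168 -1.5 30; python3 -c "
from h import *
s=sense();print(s['clock'],s['position'],s['joint_positions'],s['force'],np.array(s['position'])+19*np.array(s['eef_rot'])[:,2])"
```

```text
[ 0.78 -0.32  0.54] [0.06 0.   0.16]
[ 1.39 -0.34  0.89] [0.06 0.   0.16]
2.65 [547.91 216.27 185.25] [ 0.24  0.06  1.99 -0.24  0.6   2.  ] [-0.78 -0.    0.3 ] [557.41 216.   168.79]
```

Call:
apply_moves([
  {"x":0.7,"y":-0.3,"z":0.4,"ax":0,"ay":0,"az":0,"gripper":1},
  {"x":0.87,"y":-0.3,"z":0.5,"ax":0,"ay":0,"az":0,"gripper":1},
  {"x":0.96,"y":-0.3,"z":0.55,"ax":0,"ay":0,"az":0,"gripper":1},
  {"x":1.04,"y":-0.3,"z":0.6,"ax":0,"ay":0,"az":0,"gripper":1},
  {"x":1.04,"y":-0.3,"z":0.6,"ax":0,"ay":0,"az":0,"gripper":1},
])

```text
clock: 3.15
position: [556.8, 219.2, 185.7]
eef_rot: [[0.866, -0.025, 0.499], [-0.02, -1.0, -0.015], [0.499, 0.002, -0.866]]
force: [-0.3, 0.6, 0.8]
finger_gap: 0.007
```

Call:
apply_moves([
  {"x":0.17,"y":0,"z":0.1,"ax":0,"ay":0,"az":0,"gripper":1},
  {"x":0.26,"y":0,"z":0.15,"ax":0,"ay":0,"az":0,"gripper":1},
  {"x":0.26,"y":0,"z":0.15,"ax":0,"ay":0,"az":0,"gripper":1},
])

```text
clock: 3.45
position: [559.7, 219.2, 185.2]
eef_rot: [[0.867, -0.025, 0.498], [-0.02, -1.0, -0.015], [0.498, 0.003, -0.867]]
force: [-4.7, -0.2, 2.9]
finger_gap: 0.002
```

Call:
apply_moves([
  {"x":0.1,"y":0,"z":0.05,"ax":0,"ay":0,"az":0,"gripper":1},
  {"x":0.1,"y":0,"z":0.05,"ax":0,"ay":0,"az":0,"gripper":1},
])

```text
clock: 3.65
position: [561.0, 219.1, 185.2]
eef_rot: [[0.867, -0.025, 0.498], [-0.02, -1.0, -0.015], [0.499, 0.003, -0.867]]
force: [-4.1, -0.7, 2.3]
finger_gap: 0.007
```

Call:
apply_moves([
  {"x":0.13,"y":0,"z":0.08,"ax":0,"ay":0,"az":0,"gripper":1},
  {"x":0.13,"y":0,"z":0.08,"ax":0,"ay":0,"az":0,"gripper":1},
])

```text
clock: 3.85
position: [562.8, 218.9, 185.3]
eef_rot: [[0.866, -0.025, 0.499], [-0.02, -1.0, -0.015], [0.499, 0.003, -0.867]]
force: [-2.2, -1.3, 1.6]
finger_gap: 0.007
```

Call:
apply_moves([
  {"x":0.09,"y":0,"z":0.05,"ax":0,"ay":0,"az":0,"gripper":1},
  {"x":0.09,"y":0,"z":0.05,"ax":0,"ay":0,"az":0,"gripper":1},
])

```text
clock: 4.05
position: [563.8, 218.9, 185.3]
eef_rot: [[0.866, -0.025, 0.499], [-0.02, -1.0, -0.015], [0.499, 0.003, -0.867]]
force: [-3.4, -2.0, 0.7]
finger_gap: 0.006
```

Call:
apply_moves([
  {"x":-10.4,"y":0.3,"z":-6,"ax":0,"ay":0,"az":0,"gripper":1},
  {"x":-10.4,"y":0.3,"z":-6,"ax":0,"ay":0,"az":0,"gripper":1},
  {"x":-10.4,"y":0.3,"z":-6,"ax":0,"ay":0,"az":0,"gripper":1},
  {"x":-10.4,"y":0.3,"z":-6,"ax":0,"ay":0,"az":0,"gripper":1},
])

```text
clock: 4.45
position: [441.7, 219.5, 185.3]
eef_rot: [[0.866, -0.023, 0.499], [-0.019, -1.0, -0.013], [0.499, 0.002, -0.866]]
force: [-0.2, 0.5, -0.1]
finger_gap: 0.006
```

```bash
python3 - <<'E'
from h import *
import cv2
s=sense();print(s['clock'],s['position'],s['joint_positions'],s['force'])
cv2.imwrite('pics/w2.png',np.hstack([cv2.resize(vision.capture('wrist'),(400,300)),cv2.resize(vision.capture('top')[90:210,120:280],(400,300))]))
E
```

```text
4.45 [441.75 219.53 185.29] [ 0.32 -0.16  2.2  -0.3   0.63  2.11] [-0.2   0.54 -0.07]
```

View pics/w2.png

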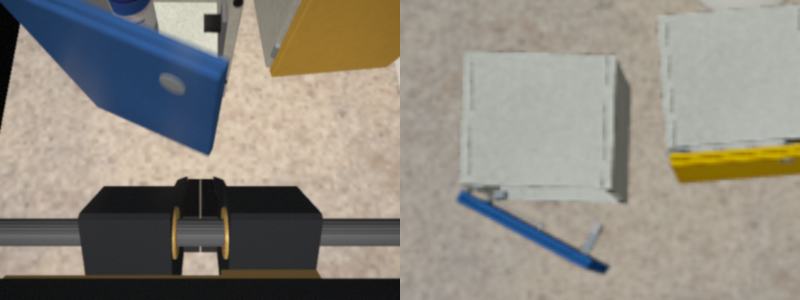

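The door has swung ajar by about 0.45 rad, and the right-hand view shows it from about (465,197) to (605,268) with the hook on its back. Next I'll go up and over, and lower the fingers behind it.

```bash
python3 go.py 460 219 230 -1.5 0 570 233 230 -1.5 0 570 233 153 -1.5 0
```

```text
[ 4.43  0.04 -4.62] [  0.04 -30.12   0.14]
[13.92 -1.63  0.88] [  0.04 -30.12   0.14]
[10.06 -1.64  7.54] [  0.04 -30.12   0.14]
```

Call:
apply_moves([
  {"x":4.4,"y":0,"z":-4.6,"ax":0,"ay":-30.1,"az":0,"gripper":1},
  {"x":4.4,"y":0,"z":-4.6,"ax":0,"ay":-30.1,"az":0,"gripper":1},
  {"x":4.4,"y":0,"z":-4.6,"ax":0,"ay":-30.1,"az":0,"gripper":1},
  {"x":4.4,"y":0,"z":-4.6,"ax":0,"ay":-30.1,"az":0,"gripper":1},
  {"x":4.4,"y":0,"z":-4.6,"ax":0,"ay":-30.1,"az":0,"gripper":1},
])

```text
clock: 5.05
position: [462.8, 218.1, 247.6]
eef_rot: [[1.0, -0.028, -0.002], [-0.028, -1.0, -0.002], [-0.002, 0.002, -1.0]]
force: [-0.2, -0.0, 0.0]
finger_gap: 0.01
```

```bash
python3 - <<'E'
from h import *
from go import shift
import cv2
s=sense();print(s['clock'],s['position'],s['joint_positions'],s['force'])
print(*shift([570,233,230],-1.5,0,s),*shift([570,233,153],-1.5,0,s))
a=vision.capture('top');s2=vision.capture('scene')
for th in (.4,.45,.5,.55):
    q=np.array([-np.sin(th),-np.cos(th)])*166+[-7,83]; print(th,proj('top',place([599.2,266.7,-.025],[[*q,200]])))
cv2.imwrite('pics/t3.png',np.hstack([cv2.resize(a[90:210,120:280],None,fx=2.5,fy=2.5),cv2.resize(s2[130:250,130:290],None,fx=2.5,fy=2.5)]))
E
```

```text
5.05 [462.81 218.11 247.57] [ 0.21  0.05  1.77 -0.    1.32  1.81] [-0.23 -0.04  0.03]
[10.67 -1.79 -0.17] [ 0.12  0.11 -0.09] [10.69 -1.8   7.53] [ 0.12  0.11 -0.09]
0.4 [[198.13 190.08]]
0.45 [[196.82 192.77]]
0.5 [[195.37 195.39]]
0.55 [[193.8  197.94]]
```

View pics/t3.png

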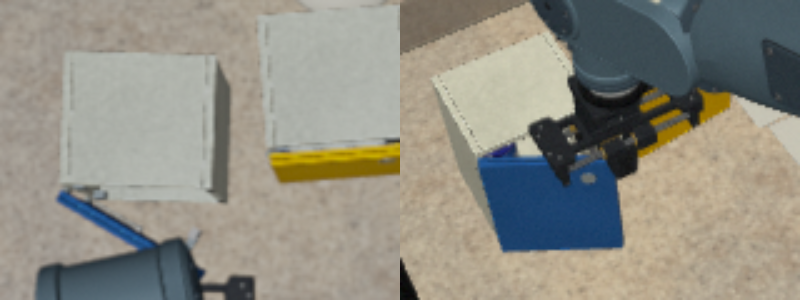

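The door stands about 0.5–0.55 rad open. In the left view its back edge runs from (75,190) to (150,240), and the fingers are at the right, above it. I'll go over it and down behind.

Call:
apply_moves([
  {"x":10.7,"y":-1.8,"z":-0.2,"ax":0,"ay":0,"az":0,"gripper":1},
  {"x":10.7,"y":-1.8,"z":-0.2,"ax":0,"ay":0,"az":0,"gripper":1},
  {"x":10.7,"y":-1.8,"z":-0.2,"ax":0,"ay":0,"az":0,"gripper":1},
  {"x":10.7,"y":-1.8,"z":-0.2,"ax":0,"ay":0,"az":0,"gripper":1},
])

```text
clock: 5.55
position: [566.4, 234.3, 248.0]
eef_rot: [[1.0, -0.025, -0.003], [-0.025, -1.0, -0.003], [-0.003, 0.003, -1.0]]
force: [0.2, -0.2, -0.1]
finger_gap: 0.006
```

```bash
python3 - <<'E'
from h import *
from go import shift
import cv2
s=sense();print(s['clock'],s['position'],s['joint_positions'],s['force'])
print(*shift([570,233,153],-1.5,0,s))
cv2.imwrite('pics/w4.png',vision.capture('wrist'))
E
```

```text
5.55 [566.45 234.29 248.  ] [ 0.2   0.27  1.51 -0.    1.36  1.8 ] [ 0.22 -0.2  -0.09]
[0.38 0.1  7.6 ] [0.17 0.14 0.08]
```

View pics/w4.png

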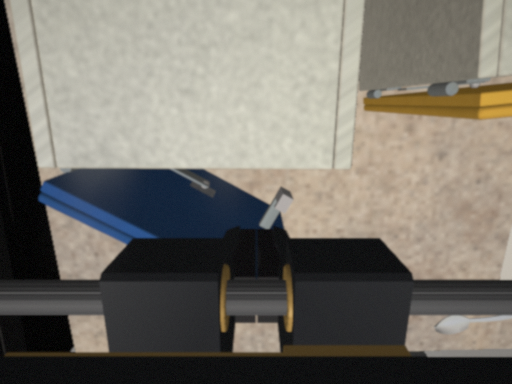

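The fingertips at (257,235) sit above the gap between the carcass front (row 167) and the door's back face. Descending.

Call:
apply_moves([
  {"x":0.4,"y":0,"z":3,"ax":0,"ay":0,"az":0,"gripper":1},
  {"x":0.4,"y":0,"z":5.5,"ax":0,"ay":0,"az":0,"gripper":1},
  {"x":0.4,"y":0,"z":7.6,"ax":0,"ay":0,"az":0,"gripper":1},
  {"x":0.4,"y":0,"z":7.6,"ax":0,"ay":0,"az":0,"gripper":1},
])

```text
clock: 6.0
position: [566.3, 233.7, 170.2]
eef_rot: [[1.0, -0.024, -0.008], [-0.024, -1.0, -0.004], [-0.008, 0.004, -1.0]]
force: [-0.1, 1.2, -0.0]
finger_gap: 0.011
```

```bash
cat > arc.py <<'E'
from go import *
s=sense();print(s['clock'],s['position'],s['joint_positions'],s['force'])
for th in np.arange(.5,1.75,.1):
    r=118;h=9*np.cos(th)+17.5*np.sin(th)
    p=place([599.2,266.7,-.0255],[[-7-r*np.sin(th)+h*np.cos(th),83-r*np.cos(th)-h*np.sin(th),153]])[0]
    print('%.1f'%th,p,shift(p,-1.5,0,s)[0])
E
python3 arc.py
```

```text
6.0 [566.26 233.68 170.25] [ 0.2   0.36  1.58 -0.    1.22  1.79] [-0.14  1.21 -0.02]
0.5 [549.21 239.6  153.  ] [-1.72 -0.55 -0.16]
0.6 [539.26 244.06 153.  ] [-2.73 -0.97 -0.16]
0.7 [529.61 249.52 153.  ] [-3.7  -1.49 -0.15]
0.8 [520.37 255.99 153.  ] [-4.64 -2.12 -0.15]
0.9 [511.66 263.46 153.  ] [-5.53 -2.84 -0.14]
1.0 [503.59 271.9  153.  ] [-6.36 -3.67 -0.14]
1.1 [496.3  281.27 153.  ] [-7.11 -4.59 -0.14]
1.2 [489.91 291.49 153.  ] [-7.77 -5.6  -0.13]
1.3 [484.53 302.5  153.  ] [-8.34 -6.68 -0.13]
1.4 [480.28 314.19 153.  ] [-8.79 -7.84 -0.14]
1.5 [477.26 326.43 153.  ] [-9.12 -9.06 -0.14]
1.6 [475.55 339.1  153.  ] [ -9.32 -10.32  -0.14]
1.7 [475.23 352.03 153.  ] [ -9.39 -11.61  -0.15]
```

Call:
apply_moves([
  {"x":-1.0,"y":-0.3,"z":-0.1,"ax":0,"ay":0,"az":0,"gripper":1},
  {"x":-1.9,"y":-0.6,"z":-0.1,"ax":0,"ay":0,"az":0,"gripper":1},
  {"x":-2.7,"y":-1.0,"z":-0.1,"ax":0,"ay":0,"az":0,"gripper":1},
  {"x":-3.7,"y":-1.5,"z":-0.1,"ax":0,"ay":0,"az":0,"gripper":1},
  {"x":-4.6,"y":-2.1,"z":-0.1,"ax":0,"ay":0,"az":0,"gripper":1},
])

```text
clock: 6.5
position: [523.9, 256.7, 174.8]
eef_rot: [[1.0, -0.025, -0.002], [-0.025, -1.0, -0.002], [-0.002, 0.002, -1.0]]
force: [0.8, 0.7, -0.2]
finger_gap: 0.002
```

```bash
python3 arc.py
```

```text
6.5 [523.87 256.66 174.83] [ 0.25  0.29  1.66 -0.    1.2   1.85] [ 0.77  0.67 -0.15]
0.5 [549.21 239.6  153.  ] [2.58 1.64 0.28]
0.6 [539.26 244.06 153.  ] [1.57 1.22 0.28]
0.7 [529.61 249.52 153.  ] [0.59 0.7  0.28]
0.8 [520.37 255.99 153.  ] [-0.35  0.07  0.28]
0.9 [511.66 263.46 153.  ] [-1.24 -0.65  0.28]
1.0 [503.59 271.9  153.  ] [-2.06 -1.47  0.28]
1.1 [496.3  281.27 153.  ] [-2.82 -2.39  0.28]
1.2 [489.91 291.49 153.  ] [-3.48 -3.4   0.28]
1.3 [484.53 302.5  153.  ] [-4.05 -4.49  0.28]
1.4 [480.28 314.19 153.  ] [-4.5  -5.64  0.28]
1.5 [477.26 326.43 153.  ] [-4.83 -6.86  0.28]
1.6 [475.55 339.1  153.  ] [-5.03 -8.12  0.27]
1.7 [475.23 352.03 153.  ] [-5.1  -9.41  0.27]
```

Call:
apply_moves([
  {"x":-1.2,"y":-0.7,"z":0.2,"ax":0,"ay":0,"az":0,"gripper":1},
  {"x":-2.1,"y":-1.5,"z":0.2,"ax":0,"ay":0,"az":0,"gripper":1},
  {"x":-2.8,"y":-2.4,"z":0.2,"ax":0,"ay":0,"az":0,"gripper":1},
  {"x":-3.5,"y":-3.4,"z":0.2,"ax":0,"ay":0,"az":0,"gripper":1},
  {"x":-4.0,"y":-4.5,"z":0.2,"ax":0,"ay":0,"az":0,"gripper":1},
])

```text
clock: 7.0
position: [485.0, 302.9, 172.0]
eef_rot: [[1.0, -0.025, -0.003], [-0.025, -1.0, -0.003], [-0.003, 0.003, -1.0]]
force: [0.6, -0.6, -0.4]
finger_gap: 0.002
```

```bash
python3 arc.py|sed -n '1p;10,$p'
```

```text
7.0 [485.04 302.93 171.98] [ 0.35  0.27  1.69 -0.    1.19  1.95] [ 0.57 -0.61 -0.41]
1.3 [484.53 302.5  153.  ] [-0.05  0.04 -0.  ]
1.4 [480.28 314.19 153.  ] [-0.5  -1.11 -0.  ]
1.5 [477.26 326.43 153.  ] [-0.84 -2.33 -0.01]
1.6 [475.55 339.1  153.  ] [-1.04 -3.59 -0.01]
1.7 [475.23 352.03 153.  ] [-1.1  -4.88 -0.01]
```

Go to about 1.66, which is just past a right angle and short of the 1.75 stop.

Call:
apply_moves([
  {"x":-0.5,"y":-1.1,"z":0,"ax":0,"ay":0,"az":0,"gripper":1},
  {"x":-0.8,"y":-2.3,"z":0,"ax":0,"ay":0,"az":0,"gripper":1},
  {"x":-1.0,"y":-3.3,"z":0,"ax":0,"ay":0,"az":0,"gripper":1},
  {"x":-1.1,"y":-4.3,"z":0,"ax":0,"ay":0,"az":0,"gripper":1},
  {"x":-1.1,"y":-4.3,"z":0,"ax":0,"ay":0,"az":0,"gripper":1},
])

```text
clock: 7.5
position: [475.6, 346.6, 171.9]
eef_rot: [[1.0, -0.024, -0.003], [-0.024, -1.0, -0.002], [-0.003, 0.002, -1.0]]
force: [-0.1, 0.7, 0.6]
finger_gap: 0.004
```

Call:
apply_moves([
  {"x":0,"y":3,"z":0,"ax":0,"ay":0,"az":0,"gripper":1},
  {"x":0,"y":5,"z":0,"ax":0,"ay":0,"az":0,"gripper":1},
  {"x":-2,"y":9,"z":-4,"ax":0,"ay":0,"az":0,"gripper":1},
  {"x":-4,"y":14,"z":-9,"ax":0,"ay":0,"az":0,"gripper":1},
  {"x":-7,"y":18,"z":-12,"ax":0,"ay":0,"az":0,"gripper":1},
])

```text
clock: 8.0
position: [420.0, 193.7, 270.1]
eef_rot: [[1.0, -0.025, -0.002], [-0.025, -1.0, -0.003], [-0.002, 0.003, -1.0]]
force: [1.0, -0.9, 1.0]
finger_gap: 0.006
```

Call:
apply_moves([
  {"x":0,"y":5,"z":0,"ax":0,"ay":0,"az":0,"gripper":1},
  {"x":0,"y":10,"z":0,"ax":0,"ay":0,"az":0,"gripper":1},
  {"x":0,"y":15,"z":0,"ax":0,"ay":0,"az":0,"gripper":1},
  {"x":0,"y":15,"z":0,"ax":0,"ay":0,"az":0,"gripper":1},
])

```text
clock: 8.4
position: [416.4, 39.7, 269.6]
eef_rot: [[0.999, -0.033, -0.002], [-0.033, -0.999, -0.005], [-0.002, 0.005, -1.0]]
force: [-0.6, 1.3, 0.3]
finger_gap: 0.006
```

```bash
python3 - <<'E'
from h import *
import cv2
s=sense();print(s['clock'],s['position'],s['joint_velocities'],s['force'])
a=vision.capture('top');b=vision.capture('scene')
for th in (1.4,1.5,1.6,1.7): print(th,proj('top',place([599.2,266.7,-.0255],[[-7-166*np.sin(th),83-166*np.cos(th),200]])))
cv2.imwrite('pics/t5.png',np.hstack([cv2.resize(a[90:270,120:420],(500,300)),cv2.resize(b[110:260,130:280],(300,300))]))
E
```

```text
8.4 [416.42  39.67 269.59] [ 0.11  0.02 -0.01  0.05  0.    0.1 ] [-0.58  1.31  0.3 ]
1.4 [[152.01 224.77]]
1.5 [[146.02 225.36]]
1.6 [[140.01 225.36]]
1.7 [[134.04 224.75]]
```

View pics/t5.png

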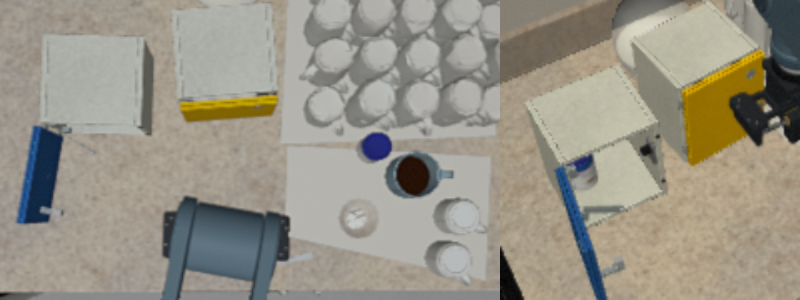

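The blue door's free edge is at crop (20,221), which is pixel (132,223) in the top picture and matches about 1.65–1.7 rad. The yellow door is shut, and the tin, mug and bowl are where they were. Handing in.

Call:
apply_moves([
  {"x":0,"y":0,"z":0,"ax":0,"ay":0,"az":0,"gripper":1},
  {"x":0,"y":0,"z":0,"ax":0,"ay":0,"az":0,"gripper":1},
  {"x":0,"y":0,"z":0,"ax":0,"ay":0,"az":0,"gripper":1},
])

```text
clock: 8.8
position: [416.1, 46.5, 269.0]
eef_rot: [[1.0, -0.022, -0.003], [-0.022, -1.0, -0.002], [-0.003, 0.002, -1.0]]
force: [0.7, -0.3, -0.5]
finger_gap: 0.006
```

```bash
python3 -c "
from rig import order,sense
print(sense()['clock'],sense()['force']);print(order.job_done())"
```

```text
8.8 [ 0.73394108 -0.28680377 -0.4758058 ]
the job is handed in; nothing more can be done
None
```

The blue cupboard is open, to about 1.65–1.7 rad (past a right angle), and the job was handed in at 8.8 s of the 54 s allowed.

- **Press:** I pressed the disc with the shut fingertips, reading under 6 N, until the catch let go. I then backed off, and the spring swung the door to about 0.5 rad.
- **Push open:** I lowered the fingers behind the bare upper part of the door and pushed it round. Then I moved clear.
- **Last checks:** The last picture shows the yellow door shut and the bowl, tin and mug where they stood. The force reading was only noise (about 1 N), so the robot was touching nothing. The wide-open angle is read from the top picture only.
- **Small problems on the way:** One move call was refused for missing keys, so nothing moved. On the approach, two joints briefly reached their range limits, at −0.89 and 2.58 rad to the printed precision. I also cut the pressing tilt from 45° to 30°, because joint 5 was getting close to zero.

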